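# Lock a twist-lock bench stop into its anchor block

## Robot

A 6-joint arm with a two-finger parallel gripper is mounted at the origin on the work surface. World frame = base frame: x ahead of the robot, y to its left, z up, the work surface at z = 0. Lengths are in m, angles in rad, forces in N, time in s.
With the tool pointing down it reaches from about 0.35 to 0.775 m from the base axis. Payload 7.3 kg.
Tool frame: the origin (TCP) lies at the very end of the fingers, on their centre line; the grasp point (between the pads) lies 19 mm behind it; z points along the fingers, y is the line along which they close (so a half turn about z gives the same grasp; the last joint's range is limited). The gripper opens to 92 mm and grips with 3 to 60 N. Pads are 19 mm wide; open, the fingers measure 130 mm over their backs; the gripper's body (75 mm by 190 mm) begins 47 mm behind the grasp point.
Start: joints at [1.203, 0.342, 1.524, -0, 1.275, -0.146], TCP at [0.115, 0.512, 0.227] pointing down, gripper open.
Joint ranges: [-2.53, 2.53], [-0.77, 2.02], [0.04, 2.7], [-1, 4.14], [0.28, 2.66], [-3.11, 3.11]. Speed limits (rad/s): [2.57, 2.57, 3.14, 3.14, 3.14, 3.14].

## Interface

Orientations are given as [roll, pitch, yaw] about the fixed x, y, z axes, in that order (R = Rz(yaw) Ry(pitch) Rx(roll)).
In Python, from cell import robot gives the robot as it stands. The module is installed in compiled form; this text tells all that it offers.
- The arm moves only by the tool arm_command, never from a script. Its argument "moves" is a list of rows, each a list of 3 entries, a list of its own where there are three numbers: the shift along the tool's x, y, z in m, then the turn, a rotation vector about the tool's x, y, z in rad, then the finger opening in m, from 0 to 0.0918. In form: [[[dx, dy, dz], [ax, ay, az], claw], ...]. A call has exactly 5 rows; each row is the pose to reach, as a shift and turn from the pose commanded when the call began, along the tool's axes at that moment; what a row does not reach only later rows make up. A row lasts 1/10 s, in which the tool goes at most 50 mm and 8.59 degrees, less where a joint would pass 70% of its speed; a pose out of reach is approached as far as the arm can. A call with a gripper value outside its range is refused whole. The fingers move at their own pace and stop on an object; "squeeze" is the grip in N (left out, the last holds). Time passes only in rows, so rows that repeat a pose let the fingers close, or fill a call up. It gives the time, the measured TCP pose, the force, the opening and the grip force at its end, in the units of the state.
- robot.observe(): the state, without advancing time (a new reading comes with each control period).
- robot.read_camera(name): name is "side" or "top" or "wrist"; returns the picture (400x640x3 uint8, red, green, blue); there is no depth.
- robot.camera_model(name): a dict with "fx", "fy", "cx", "cy" (pixels), "k1" (the pictures are not rectified: a ray, as slopes to the right and down, at radius r is drawn at 1 + k1 r^2 times it, then the intrinsics apply), "R" (3x3) and "t" (3): a world point X has camera coordinates R X + t. Camera axes: x right, y down, z forward; pixel columns grow to the right and rows downward; lengths in m; the calibration is good to about 2 mm. A picture is of the moment at which its call begins: read the wrist's pose just before it. camera_model takes no time and is no camera call; for the wrist camera it gives the pose at the moment of the call.
- robot.hand_in(): hands the job in; it is judged then, once.
The state is a dict: "time": time; "qpos": joint angles; "qvel": joint speeds; "joint_efforts": joint torques, N m; "tool_pos": TCP position; "tool_rot": TCP orientation; "contact_force": force on the tool from outside, world axes, zero at the start; "torque": the same for the moment, N m; "opening": finger opening in m; "grip_force": force on a finger pad.
Only numpy, scipy, OpenCV 4.12 (cv2) and the standard library are available. Lean on these libraries where they do the work, as an engineer would, in place of code of your own. Each camera call takes 0.05 s, during which the arm holds its last target. There are 200 camera calls.

## Task

Take the red-handled bench stop out of its wooden holder and lock it in the plywood anchor block: pass its T-shaped foot down through the slot in the steel plate, press it down against the spring inside, turn it a quarter turn and let it rise until the foot is seated crosswise, fully home under the plate, then let go of it so that it stands upright. The plate is screwed on up to about 14 mm off-centre, so feel for the slot with light pressure and never force it. Leave the hammer, the glue bottle, the wood offcut and the tape roll alone.

Things in the scene. Friction and masses are not known exactly. Their poses are not given: they have to be found in the camera images.
- stop: Bench stop, loose, about 200 g, 85 mm tall, upright in the holder, underside 8 mm above the table. Origin: centre of the foot's underside, z up the shank. T-foot: steel bar 36 mm long (x), 10 wide (y), z 0 to 8. Round shank 10 mm in diameter up to z 45, with a collar (20 mm diameter, z 41 to 45). Half a turn makes no difference.
- handle (a point): Middle of the stop's red paddle handle, on its axis, 65 mm above its underside; axes as the stop's. Handle 44 mm long (x), 22 mm wide (y), z 45 to 85 mm above the underside, white stripe on top along x: handle and foot point the same way. Grip it across the 22 mm.
- holder: Wooden holder block fixed to the table, 100 mm (x) by 56 mm (y), 28 mm tall. Origin: centre of its underside. In its top a pocket 40 mm (x) by 14 mm (y), 20 mm deep, in which the stop's foot stands, the foot's long side along the pocket.
- anchor: Anchor block fixed to the table: hollow plywood block 130 mm (x) by 114 mm (y), 54 mm tall, yellow stripe on two sides, with a 6 mm steel plate on top, 102 mm (x) by 98 mm (y), with one through slot 43 mm long (y) by 14 mm wide (x). Origin: centre of the block's underside, z up. Heights at the other two anchor points are above this underside.
- plate_level (a point): Point over the block's centre at the plate's upper face, 60 mm up (its lower face is at 54). The slot is centred on it in the block's y, but not in x: the plate is screwed tight anywhere up to 14 mm to +x or -x, which is not measured and must be felt or seen. Under the plate 4 mm deep lips (down to 50) leave a channel 17 mm wide along the block's x across the slot's middle.
- seat (a point): On the block's axis, 46 mm up: height of the stop's underside when locked. A spring pad inside, top at 52 when free, pushes up 4 N there, 0.5 N more per mm down; hard stop at 26. Underside below 42 (36 to 40 is good, 10 to 12 N) the foot turns freely either way. Let up within about 8 degrees of the block's x it rises into the channel to 46; else it stays at 42, unlocked.
- hammer: Claw hammer lying on the table, a bystander. Origin: centre of its underside.
- glue: White glue bottle with an orange band, 56 mm in diameter, 155 mm tall, standing; a bystander. Origin: centre of its underside.
- offcut: Flat wood offcut 120 x 70 x 22 mm, a bystander. Origin: centre of its underside.
- tape: Roll of paper tape lying flat, 90 mm in diameter, 22 mm tall, a bystander. Origin: centre of its underside.
Things that resemble listed ones, but are neither listed nor needed, are in the scene too. Leave any black, blue or turquoise look-alike of the stop alone.

How it is judged:
By the outcome, as a careful person would: the job done as asked, in the order asked, and still so for the second after the job is handed in, with the robot touching nothing.
It also fails if it takes over 64 s, if anything falls off the work surface, if the arm or the gripper's body presses on something with over 40 N, if the wrist force passes 120 N, or if a joint passes its speed limit or range.

## Working session

There is one attempt and no reset: what is moved stays moved. The work goes in short steps, Python scripts to look and compute and a tool call to move; the robot and the scene stay as the last step left them, time stands still between calls to the robot, and variables do not carry over. Pictures are saved under pics/ and viewed, at most 10 in all, crops included, and the job is handed in when it is done.

Besides the shell and the picture viewer there is one more tool, called as name(argument=value, ...), one argument or row to a line, values as JSON. arm_command: Moves the arm, as the interface text tells. Its arguments: {"type":"object","properties":{"moves":{"type":"array"},"squeeze":{"type":"number"}},"required":["moves"]}

```bash
mkdir -p pics; cat > h.py <<'E'
import numpy as np, cv2
from cell import robot
from scipy.spatial.transform import Rotation as Rn
def ray(m,u,v):
    K=np.array([[m['fx'],0,m['cx']],[0,m['fy'],m['cy']],[0,0,1.]])
    x,y=(u-m['cx'])/m['fx'],(v-m['cy'])/m['fy']; rd=np.hypot(x,y); r=rd
    for _ in range(30): r=rd/(1+m['k1']*r*r)
    s=r/rd if rd>0 else 1
    R=np.array(m['R']);t=np.array(m['t'])
    return -R.T@t, R.T@np.array([x*s,y*s,1])
def at(m,u,v,z):
    c,d=ray(m,u,v); return c+d*(z-c[2])/d[2]
def proj(m,X):
    p=np.array(m['R'])@X+np.array(m['t']); x,y=p[:2]/p[2]; k=1+m['k1']*(x*x+y*y)
    return m['fx']*x*k+m['cx'],m['fy']*y*k+m['cy']
def shot(name,f,crop=None,s=1):
    m=robot.camera_model(name); im=robot.read_camera(name)[:,:,::-1]
    cv2.imwrite('pics/raw_'+f,im)
    if crop: a,b,c,d=crop; im=im[b:d,a:c]
    cv2.imwrite('pics/'+f,cv2.resize(im,None,fx=s,fy=s,interpolation=cv2.INTER_CUBIC)); return m
E
python3 - <<'E'
from h import *
import pickle
M={n:shot(n,n+'0.png') for n in('top','side')}
pickle.dump(M,open('M.pkl','wb'))
for n in M: c,d=ray(M[n],320,200); print(n,c,d,M[n]['fx'])
o=robot.observe();print(o)
E
```

```text
top [ 0.30327935 -0.01968382  1.41207575] [ 0.20700688  0.00366991 -0.97834927] 517.3462986423127
side [ 0.52173748 -0.73745793  0.62624555] [ 0.05059633  0.80454279 -0.59199559] 384.9877225687863
{'time': 0.1, 'qpos': array([ 1.20302335e+00,  3.42625995e-01,  1.52491964e+00, -1.59716255e-05,
        1.27536234e+00, -1.46017054e-01]), 'qvel': array([ 0.00102973, -0.0008188 , -0.00101681, -0.00090188, -0.00098588,
       -0.00087372]), 'joint_efforts': array([ 2.30752157e-03, -4.32004309e+01, -2.44696265e+01,  7.20399851e-02,
        5.25735843e-02, -6.97128576e-05]), 'tool_pos': array([0.11533408, 0.51181449, 0.22612913]), 'tool_rot': array([-3.14028911e+00, -1.76266742e-04,  2.91984128e+00]), 'contact_force': array([ 0.61555471, -0.61870459, -0.24510458]), 'torque': array([0.02394342, 0.00541592, 0.0001717 ]), 'grip_force': 0.0, 'opening': 0.09218768314873478}
```

View pics/top0.png

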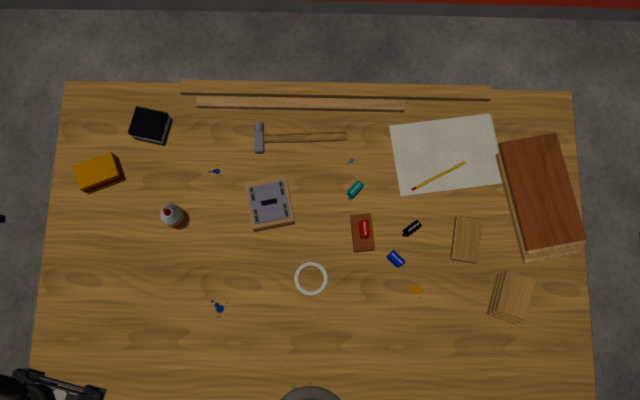

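View pics/side0.png

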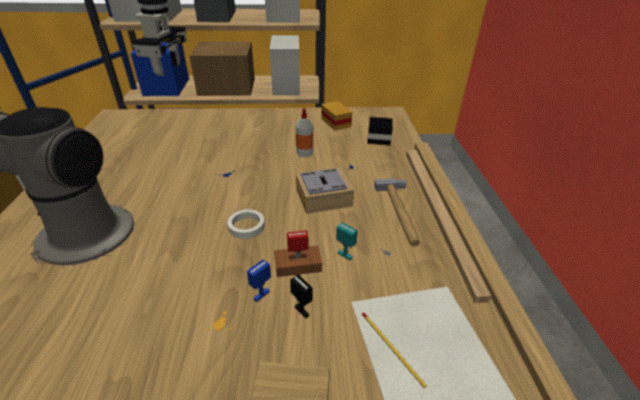

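The top view shows the anchor block at about (270,203), the holder at (362,232) with the red stop at (364,229), and the blue, black and teal look-alikes around it. I'll enlarge this area.

```bash
python3 - <<'E'
from h import *
im=cv2.imread('pics/raw_top0.png')[170:260,240:385]
im=cv2.convertScaleAbs(im,alpha=1.5)
im=cv2.resize(im,None,fx=5.5,fy=5.5,interpolation=cv2.INTER_CUBIC);cv2.imwrite('pics/topc.png',im)
E
```

```text
(no output)
```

View pics/topc.png

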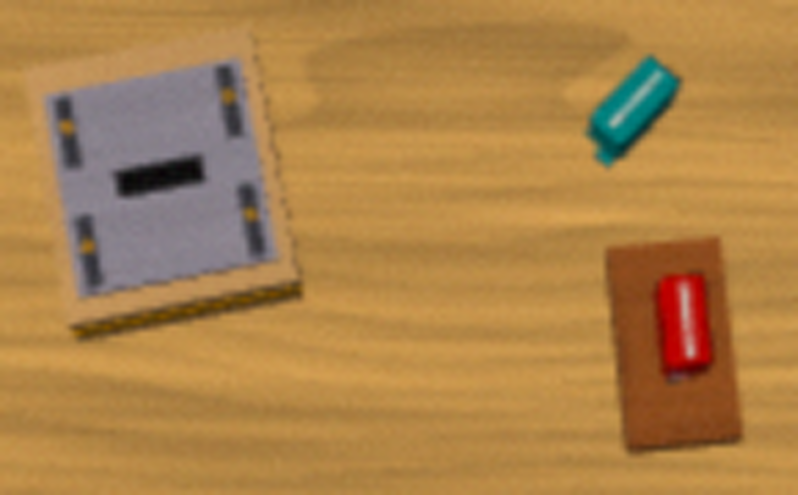

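In the crop, block-top corners are at (25,72), (250,25), (300,285) and (75,325), and the slot centre is at (160,176). Holder corners are (607,248), (718,238), (742,438) and (630,452). The red stripe runs from (683,278) to (690,358).

```bash
python3 - <<'E'
from h import *
import pickle
m=pickle.load(open('M.pkl','rb'))['top']
P=lambda l,z:np.array([at(m,240+(u+.5)/5.5-.5,170+(v+.5)/5.5-.5,z)[:2] for u,v in l])
def show(n,p): print(n,'c',p.mean(0).round(4),'sides',[round(float(np.linalg.norm(p[i]-p[i-1])),4) for i in range(len(p))],'ang',[round(float(np.degrees(np.arctan2(*(p[i]-p[i-1])[::-1]))),1) for i in range(len(p))])
show('block',P([(25,72),(250,25),(300,285),(75,325)],.054))
show('plate',P([(45,95),(240,57),(276,260),(82,298)],.06))
show('slot',P([(115,174),(202,155),(206,180),(120,198)],.06))
show('holder',P([(607,248),(718,238),(742,438),(630,452)],.028))
show('stripe',P([(683,278),(690,358)],.093))
show('handletop',P([(657,277),(703,275),(711,362),(665,370)],.093))
print(robot.camera_model('wrist')['fx'])
c,d=ray(robot.camera_model('wrist'),320,200);print(c,d)
E
```

```text
block c [0.5837 0.1217] sides [0.1287, 0.1128, 0.1325, 0.1101] ang [13.7, -76.6, -167.5, 101.4]
plate c [0.5818 0.1219] sides [0.1025, 0.0969, 0.1026, 0.095] ang [12.8, -77.4, -168.3, 102.5]
slot c [0.5818 0.1219] sides [0.0122, 0.0431, 0.0126, 0.0425] ang [14.0, -76.2, -169.0, 103.3]
holder c [ 0.5101 -0.1302] sides [0.1015, 0.0553, 0.0997, 0.0552] ang [6.9, -83.6, -173.2, 98.3]
stripe c [ 0.5126 -0.1307] sides [0.038, 0.038] ang [5.1, -174.9]
handletop c [ 0.5111 -0.1296] sides [0.0442, 0.0217, 0.0414, 0.0219] ang [5.2, -86.3, -174.7, 101.1]
284.3805929418119
[0.03554594 0.52954624 0.38418825] [ 0.2819571  -0.08316402 -0.95597905]
```

```bash
cat >> h.py <<'E'
def delta(a,b):
    """pose (x,y,z,yawdeg) a->b in tool axes of a (tool down)"""
    R=Rn.from_euler('xyz',[np.pi,0,np.radians(a[3])])
    d=R.inv().apply(np.array(b[:3])-np.array(a[:3])); dy=(b[3]-a[3]+180)%360-180
    return d.round(4),round(float(-np.radians(dy)),3)
def cur():
    o=robot.observe(); e=o['tool_rot']; return [*o['tool_pos'],np.degrees(e[2])]
E
python3 - <<'E'
from h import *
L=[cur(),[.265,.39,.227,167.3],[.42,.25,.227,167.3],[.47,.05,.22,176],[.511,-.130,.20,186]]
for a,b in zip(L,L[1:]): print(delta(a,b),np.linalg.norm(np.subtract(a[:3],b[:3])))
E
```

```text
(array([-0.1728, -0.0859, -0.0009]), -0.0) 0.19297517173542267
(array([-0.182 , -0.1025, -0.    ]), -0.0) 0.20886598574205423
(array([-0.0927, -0.1841,  0.007 ]), -0.152) 0.20627408950229306
(array([-0.0535, -0.1767,  0.02  ]), -0.175) 0.1856906028855526
```

arm_command(
  moves=[
    [[-0.035,-0.017,0],[0,0,0],0.09],
    [[-0.07,-0.034,0],[0,0,0],0.09],
    [[-0.105,-0.051,0],[0,0,0],0.09],
    [[-0.14,-0.068,0],[0,0,0],0.09],
    [[-0.173,-0.086,0],[0,0,0],0.09],
  ],
)

```text
time: 0.6
tool_pos: [0.2663, 0.389, 0.2265]
tool_rot: [-3.141, -0.0, 2.92]
contact_force: [1.2, 0.4, -0.0]
opening: 0.0901
grip_force: 0.0
```

arm_command(
  moves=[
    [[-0.036,-0.02,0],[0,0,0],0.09],
    [[-0.073,-0.041,0],[0,0,0],0.09],
    [[-0.11,-0.062,0],[0,0,0],0.09],
    [[-0.146,-0.082,0],[0,0,0],0.09],
    [[-0.182,-0.1025,0],[0,0,0],0.09],
  ],
)

```text
time: 1.1
tool_pos: [0.4212, 0.2488, 0.2265]
tool_rot: [-3.141, -0.0, 2.92]
contact_force: [0.1, 0.1, 0.3]
opening: 0.0899
grip_force: 0.0
```

arm_command(
  moves=[
    [[-0.018,-0.037,0],[0,0,-0.03],0.09],
    [[-0.037,-0.074,0],[0,0,-0.06],0.09],
    [[-0.055,-0.11,0.003],[0,0,-0.09],0.09],
    [[-0.074,-0.147,0.005],[0,0,-0.12],0.09],
    [[-0.093,-0.184,0.007],[0,0,-0.152],0.09],
  ],
)

```text
time: 1.6
tool_pos: [0.4705, 0.0486, 0.2194]
tool_rot: [3.141, -0.001, 3.073]
contact_force: [0.4, 1.0, -0.3]
opening: 0.0903
grip_force: 0.0
```

arm_command(
  moves=[
    [[-0.013,-0.045,0.005],[0,0,-0.045],0.09],
    [[-0.026,-0.09,0.01],[0,0,-0.09],0.09],
    [[-0.04,-0.135,0.015],[0,0,-0.13],0.09],
    [[-0.0535,-0.177,0.02],[0,0,-0.175],0.09],
    [[-0.0535,-0.177,0.02],[0,0,-0.175],0.09],
  ],
)

```text
time: 2.1
tool_pos: [0.5119, -0.1348, 0.1984]
tool_rot: [-3.141, -0.001, -3.04]
contact_force: [0.5, 1.6, -1.0]
opening: 0.0901
grip_force: 0.0
```

```bash
python3 - <<'E'
from h import *
import pickle
print(cur())
m=shot('wrist','w1.png');pickle.dump(m,open('w1.pkl','wb'))
print(cur(),robot.observe()['tool_rot'],robot.observe()['time'],robot.observe()['contact_force'])
im=cv2.imread('pics/raw_w1.png'); cv2.imwrite('pics/w1.png',cv2.resize(im,(800,500),interpolation=cv2.INTER_CUBIC))
E
```

```text
[np.float64(0.5119126473506703), np.float64(-0.13480946198196692), np.float64(0.19838735781667605), np.float64(-174.20388568347062)]
[np.float64(0.5113171361200577), np.float64(-0.1322025629198345), np.float64(0.19857294355288693), np.float64(-174.20925831808944)] [ 3.14067829e+00 -1.64954188e-03 -3.04052515e+00] 2.15 [0.06428275 1.4419299  0.50112712]
```

View pics/w1.png

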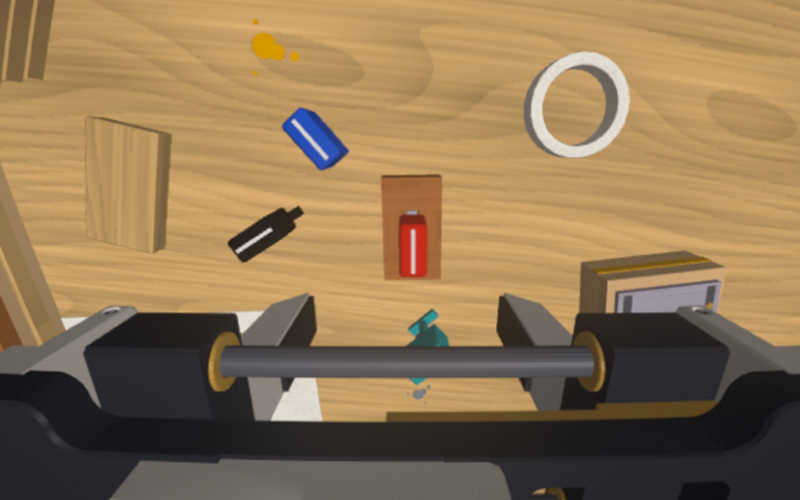

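The wrist view shows the red handle with its stripe from (413,230) to (413,275), about midway between the fingers, and the holder top from (382,178) to (441,279). The black stop is well to the left. The teal stop lies between the fingers in the image but beyond the holder.

```bash
python3 - <<'E'
from h import *
import pickle
m=pickle.load(open('w1.pkl','rb'))
P=lambda l,z:np.array([at(m,(u+.5)/1.25-.5,(v+.5)/1.25-.5,z)[:2] for u,v in l])
s=P([(413,230),(413,275)],.093);print('stripe',s,s.mean(0),np.degrees(np.arctan2(*(s[1]-s[0])[::-1])))
h=P([(400,221),(426,221),(400,277),(427,277)],.093);print('handle',h,h.mean(0))
k=P([(382,179),(441,178),(384,279),(441,279)],.028);print('holder',k,k.mean(0))
print('teal base',P([(424,322)],0.0),'black',P([(265,235)],.05))
print(cur())
E
```

```text
stripe [[ 0.49435731 -0.13182542]
 [ 0.53080389 -0.12799334]] [ 0.5125806  -0.12990938] 6.002173954167024
handle [[ 0.48837365 -0.14233734]
 [ 0.48642334 -0.1227741 ]
 [ 0.53351653 -0.13808614]
 [ 0.53139242 -0.11675339]] [ 0.50992649 -0.12998774]
holder [[ 0.46533195 -0.16213269]
 [ 0.45910356 -0.10873125]
 [ 0.5625925  -0.15242583]
 [ 0.55698989 -0.09616625]] [ 0.51100448 -0.129864  ]
teal base [[ 0.62099392 -0.104462  ]] black [[ 0.52234187 -0.26144711]]
[np.float64(0.5113171361200577), np.float64(-0.1322025629198345), np.float64(0.19857294355288693), np.float64(-174.20925831808944)]
```

arm_command(
  moves=[
    [[0,0,0.03],[0,0,0],0.06],
    [[0,0,0.06],[0,0,0],0.06],
    [[0,0,0.08],[0,0,0],0.06],
    [[0,0,0.08],[0,0,0],0.06],
    [[0,0,0.08],[0,0,0],0.06],
  ],
  squeeze=40,
)

```text
time: 2.65
tool_pos: [0.5117, -0.1291, 0.1202]
tool_rot: [3.141, -0.0, -3.036]
contact_force: [0.1, 0.5, 0.3]
opening: 0.0608
grip_force: 0.0
```

```bash
python3 - <<'E'
from h import *
c=cur();print(c,delta(c,[.511,-.130,.055,186]))
E
```

```text
[np.float64(0.5116668208170942), np.float64(-0.12914621288543066), np.float64(0.12020696799577843), np.float64(-173.9248150083785)] (array([ 0.0008, -0.0008,  0.0652]), 0.001)
```

arm_command(
  moves=[
    [[0,0,0.03],[0,0,0],0.06],
    [[0.0005,-0.0005,0.05],[0,0,0],0.06],
    [[0.0005,-0.0005,0.065],[0,0,0],0.06],
    [[0.0005,-0.0005,0.065],[0,0,0],0.06],
    [[0.0005,-0.0005,0.065],[0,0,0],0.03],
  ],
  squeeze=40,
)

```text
time: 3.15
tool_pos: [0.512, -0.1306, 0.0561]
tool_rot: [-3.141, 0.002, -3.036]
contact_force: [-0.2, 0.9, 0.3]
opening: 0.0558
grip_force: 0.0
```

arm_command(
  moves=[
    [[0,0,0],[0,0,0],0.015],
    [[0,0,0],[0,0,0],0.01],
    [[0,0,0],[0,0,0],0.01],
    [[0,0,0],[0,0,0],0.01],
    [[0,0,0],[0,0,0],0.01],
  ],
)

```text
time: 3.65
tool_pos: [0.5113, -0.1307, 0.055]
tool_rot: [-3.141, 0.0, -3.036]
contact_force: [-0.9, 0.5, 2.6]
opening: 0.0219
grip_force: 40.0
```

```bash
python3 - <<'E'
from h import *
L=[[.5113,-.1305,.165,186],[.555,-.035,.165,145],[.595,.063,.165,103]]
for a,b in zip(L,L[1:]): print(delta(a,b))
E
```

```text
(array([-0.0534,  0.0904,  0.    ]), 0.716)
(array([0.0234, 0.1032, 0.    ]), 0.733)
```

arm_command(
  moves=[
    [[0,0,-0.015],[0,0,0],0.01],
    [[0,0,-0.045],[0,0,0],0.01],
    [[0,0,-0.08],[0,0,0],0.01],
    [[0,0,-0.11],[0,0,0],0.01],
    [[0,0,-0.11],[0,0,0],0.01],
  ],
)

```text
time: 4.15
tool_pos: [0.5131, -0.1314, 0.1685]
tool_rot: [-3.138, 0.007, -3.036]
contact_force: [-0.1, 0.8, -2.0]
opening: 0.0218
grip_force: 40.0
```

arm_command(
  moves=[
    [[-0.01,0.018,0],[0,0,0.143],0.01],
    [[-0.021,0.036,0],[0,0,0.286],0.01],
    [[-0.032,0.054,0],[0,0,0.43],0.01],
    [[-0.043,0.072,0],[0,0,0.573],0.01],
    [[-0.053,0.09,0],[0,0,0.716],0.01],
  ],
)

```text
time: 4.65
tool_pos: [0.5539, -0.0346, 0.1629]
tool_rot: [-3.141, -0.003, 2.525]
contact_force: [-0.4, -0.4, -1.9]
opening: 0.0218
grip_force: 40.0
```

arm_command(
  moves=[
    [[0.005,0.02,0],[0,0,0.147],0.01],
    [[0.009,0.04,0],[0,0,0.294],0.01],
    [[0.014,0.06,0],[0,0,0.44],0.01],
    [[0.019,0.08,0],[0,0,0.587],0.01],
    [[0.023,0.103,0],[0,0,0.733],0.01],
  ],
)

```text
time: 5.15
tool_pos: [0.5939, 0.0627, 0.1628]
tool_rot: [-3.138, -0.001, 1.791]
contact_force: [0.4, -1.0, -2.3]
opening: 0.0216
grip_force: 40.0
```

arm_command(
  moves=[
    [[0,0,0],[0,0,0],0.01],
    [[0,0,0],[0,0,0],0.01],
    [[0,0,0],[0,0,0],0.01],
    [[0,0,0],[0,0,0],0.01],
    [[0,0,0],[0,0,0],0.01],
  ],
)

```text
time: 5.65
tool_pos: [0.5945, 0.0614, 0.1646]
tool_rot: [-3.141, -0.0, 1.797]
contact_force: [-0.2, 0.7, -1.9]
opening: 0.0216
grip_force: 40.0
```

```bash
python3 - <<'E'
from h import *
import pickle
m=shot('wrist','w2.png');pickle.dump(m,open('w2.pkl','wb'))
print(cur(),robot.observe()['tool_rot'],robot.observe()['contact_force'])
im=cv2.imread('pics/raw_w2.png'); cv2.imwrite('pics/w2.png',cv2.resize(im,(800,500),interpolation=cv2.INTER_CUBIC))
E
```

```text
[np.float64(0.5945167889874686), np.float64(0.061459691662416945), np.float64(0.16472586040641016), np.float64(102.98765803103906)] [-3.14158239e+00 -2.89134804e-05  1.79747372e+00] [ 0.13569831  0.66042902 -2.49143656]
```

View pics/w2.png

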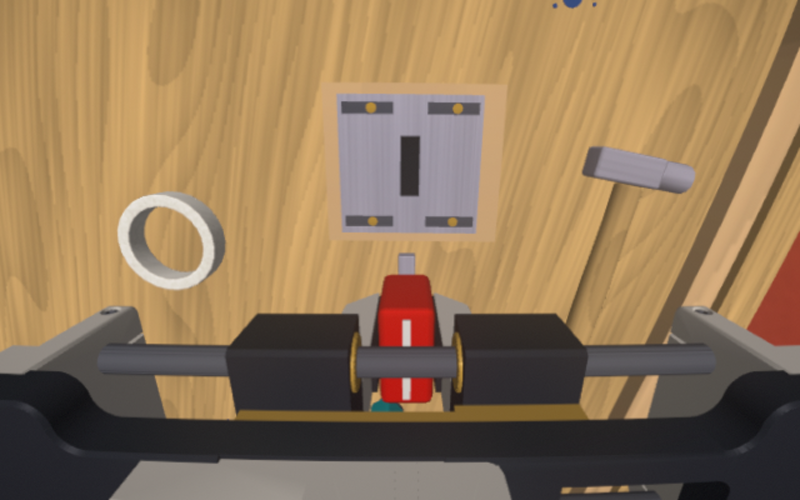

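The wrist view shows the slot clearly, from (401,136) to (419,196), with the held stop in front of it and its foot end at (406,263). Plate corners are at (337,95), (485,95), (477,234) and (341,233).

```bash
python3 - <<'E'
from h import *
import pickle
m=pickle.load(open('w2.pkl','rb'))
P=lambda l,z:np.array([at(m,(u+.5)/1.25-.5,(v+.5)/1.25-.5,z)[:2] for u,v in l])
def show(n,p): print(n,'c',p.mean(0).round(4),'sides',[round(float(np.linalg.norm(p[i]-p[i-1])),4) for i in range(len(p))],'ang',[round(float(np.degrees(np.arctan2(*(p[i]-p[i-1])[::-1]))),1) for i in range(len(p))])
show('block',P([(333,84),(507,85),(496,240),(329,239)],.054))
show('plate',P([(337,95),(485,95),(477,234),(341,233)],.06))
# subpixel slot by threshold
g=cv2.cvtColor(cv2.imread('pics/raw_w2.png'),cv2.COLOR_BGR2GRAY)
u0,v0,u1,v1=310,100,348,166
roi=(g[v0:v1,u0:u1]<100).astype(np.uint8)
n,lab,st,ce=cv2.connectedComponentsWithStats(roi); i=1+st[1:,4].argmax(); print(st[i],ce[i])
ys,xs=np.where(lab==i); r=cv2.minAreaRect(np.c_[xs+u0,ys+v0].astype(np.float32)); b=cv2.boxPoints(r); print(b)
q=np.array([at(m,x,y,.06)[:2] for x,y in b]);show('slot',q)
c=at(m,ce[i][0]+u0,ce[i][1]+v0,.06); print('slot c',c)
# foot end, where it should be
t=np.array(cur()); R=Rn.from_euler('z',t[3],degrees=True)
for z in (.1096,.1176):
  for y in(-.005,.005): print(np.array(proj(m,R.apply([.018,y,0])+[t[0],t[1],z+t[2]-.1646]))*1.25)
E
```

```text
block c [0.5865 0.1243] sides [0.1124, 0.1214, 0.1123, 0.1312] ang [98.0, 12.6, -77.0, -167.5]
plate c [0.5822 0.1227] sides [0.0978, 0.1016, 0.0986, 0.1038] ang [101.6, 12.9, -77.2, -167.6]
[ 10   9  16  48 725] [17.48965517 32.45931034]
[[320. 109.]
 [335. 109.]
 [335. 156.]
 [320. 156.]]
slot c [0.5816 0.1235] sides [0.0415, 0.0132, 0.0415, 0.0138] ang [102.6, 12.9, -76.6, -167.1]
slot c [0.58150407 0.12394241 0.06      ]
[415.80783971 245.97443767]
[399.79958392 246.00455738]
[416.1474462  249.73012599]
[399.56905395 249.76116559]
```

```bash
python3 - <<'E'
from h import *
print(delta(cur(),[.5817,.1230,.119,102.7]))
E
```

```text
(array([0.0628, 0.0013, 0.0457]), 0.005)
```

arm_command(
  moves=[
    [[0.02,0,0],[0,0,0.005],0.01],
    [[0.045,0.0013,0],[0,0,0.005],0.01],
    [[0.063,0.0013,0],[0,0,0.005],0.01],
    [[0.063,0.0013,0.025],[0,0,0.005],0.01],
    [[0.063,0.0013,0.042],[0,0,0.005],0.01],
  ],
)

```text
time: 6.2
tool_pos: [0.5814, 0.1241, 0.1222]
tool_rot: [3.141, 0.0, 1.794]
contact_force: [0.8, -0.2, -2.3]
opening: 0.0213
grip_force: 40.0
```

arm_command(
  moves=[
    [[0,0,0],[0,0,0],0.01],
    [[0,0,0],[0,0,0],0.01],
    [[0,0,0],[0,0,0],0.01],
    [[0,0,0],[0,0,0],0.01],
    [[0,0,0],[0,0,0],0.01],
  ],
)

```text
time: 6.7
tool_pos: [0.5821, 0.1236, 0.1235]
tool_rot: [3.14, 0.0, 1.793]
contact_force: [-0.9, 0.5, -3.0]
opening: 0.0218
grip_force: 40.0
```

```bash
python3 - <<'E'
from h import *
print(cur(),delta(cur(),[.5817,.1230,.119,102.7]),robot.observe()['contact_force'])
E
```

```text
[np.float64(0.5821449846974959), np.float64(0.12361540595587917), np.float64(0.12354910260577676), np.float64(102.7105849110458)] (array([-0.0005, -0.0006,  0.0045]), 0.0) [-0.85196955  0.50618841 -3.00867512]
```

arm_command(
  moves=[
    [[-0.0005,-0.0005,0.007],[0,0,0],0.01],
    [[-0.0005,-0.0005,0.014],[0,0,0],0.01],
    [[-0.0005,-0.0005,0.016],[0,0,0],0.01],
    [[-0.0005,-0.0005,0.0175],[0,0,0],0.01],
    [[-0.0005,-0.0005,0.019],[0,0,0],0.01],
  ],
)

```text
time: 7.2
tool_pos: [0.5813, 0.1231, 0.1035]
tool_rot: [-3.141, -0.0, 1.793]
contact_force: [-0.4, 0.7, -1.7]
opening: 0.0216
grip_force: 40.0
```

arm_command(
  moves=[
    [[0,0,0],[0,0,0],0.01],
    [[0,0,0],[0,0,0],0.01],
    [[0,0,0],[0,0,0],0.01],
    [[0,0,0.001],[0,0,0],0.01],
    [[0,0,0.001],[0,0,0],0.01],
  ],
)

```text
time: 7.7
tool_pos: [0.5813, 0.1231, 0.1027]
tool_rot: [-3.142, -0.0, 1.793]
contact_force: [0.3, 0.8, -2.2]
opening: 0.0219
grip_force: 40.0
```

arm_command(
  moves=[
    [[0,0,0.0025],[0,0,0],0.01],
    [[0,0,0.005],[0,0,0],0.01],
    [[0,0,0.0075],[0,0,0],0.01],
    [[0,0,0.009],[0,0,0],0.01],
    [[0,0,0.009],[0,0,0],0.01],
  ],
)

```text
time: 8.2
tool_pos: [0.5815, 0.1231, 0.094]
tool_rot: [3.141, -0.0, 1.793]
contact_force: [-1.7, 0.9, 4.5]
opening: 0.0219
grip_force: 40.0
```

arm_command(
  moves=[
    [[0,0,0.003],[0,0,0],0.01],
    [[0,0,0.006],[0,0,0],0.01],
    [[0,0,0.008],[0,0,0],0.01],
    [[0,0,0.009],[0,0,0],0.01],
    [[0,0,0.009],[0,0,0],0.01],
  ],
)

```text
time: 8.7
tool_pos: [0.5815, 0.1231, 0.0853]
tool_rot: [3.141, 0.0, 1.793]
contact_force: [-2.7, -0.3, 8.5]
opening: 0.0218
grip_force: 40.0
```

arm_command(
  moves=[
    [[0,0,0],[0,0,0.105],0.01],
    [[0,0,0],[0,0,0.21],0.01],
    [[0,0,0],[0,0,0.315],0.01],
    [[0,0,0],[0,0,0.42],0.01],
    [[0,0,0],[0,0,0.524],0.01],
  ],
)

```text
time: 9.2
tool_pos: [0.5827, 0.1232, 0.0859]
tool_rot: [3.138, -0.001, 1.265]
contact_force: [0.4, 0.8, 8.2]
opening: 0.0216
grip_force: 40.0
```

arm_command(
  moves=[
    [[0,0,0],[0,0,0.105],0.01],
    [[0,0,0],[0,0,0.21],0.01],
    [[0,0,0],[0,0,0.315],0.01],
    [[0,0,0],[0,0,0.42],0.01],
    [[0,0,0],[0,0,0.524],0.01],
  ],
)

```text
time: 9.7
tool_pos: [0.5829, 0.123, 0.0859]
tool_rot: [3.139, -0.003, 0.741]
contact_force: [0.7, -1.2, 8.2]
opening: 0.0217
grip_force: 40.0
```

arm_command(
  moves=[
    [[0,0,0],[0,0,0.105],0.01],
    [[0,0,0],[0,0,0.21],0.01],
    [[0,0,0],[0,0,0.315],0.01],
    [[0,0,0],[0,0,0.42],0.01],
    [[0,0,0],[0,0,0.523],0.01],
  ],
)

```text
time: 10.2
tool_pos: [0.5828, 0.1227, 0.0859]
tool_rot: [3.14, -0.004, 0.218]
contact_force: [-0.1, -1.9, 7.9]
opening: 0.0221
grip_force: 40.0
```

arm_command(
  moves=[
    [[0,0,0],[0,0,0],0.01],
    [[0,0,0],[0,0,0],0.01],
    [[0,0,0],[0,0,0],0.01],
    [[0,0,0],[0,0,0],0.01],
    [[0,0,0],[0,0,0],0.01],
  ],
)

```text
time: 10.7
tool_pos: [0.5828, 0.1228, 0.0859]
tool_rot: [3.141, -0.004, 0.222]
contact_force: [-0.5, -0.5, 7.4]
opening: 0.0216
grip_force: 40.0
```

```bash
python3 - <<'E'
from h import *
o=robot.observe();print(cur(),delta(cur(),[.5817,.1230,.091,12.7]),o['contact_force'],o['torque'],o['qpos'])
E
```

```text
[np.float64(0.5827706986508264), np.float64(0.12284092676423887), np.float64(0.08588580790565914), np.float64(12.704158635458734)] (array([-0.001 , -0.0004, -0.0051]), 0.0) [-0.48573761 -0.4788506   7.39835291] [-0.40373826  0.17816805 -0.02105899] [ 7.93525183e-02  6.05116842e-01  1.50635230e+00 -5.19786106e-04
  1.02635822e+00  1.42868961e+00]
```

arm_command(
  moves=[
    [[-0.001,0,-0.001],[0,0,0],0.01],
    [[-0.001,0,-0.002],[0,0,0],0.01],
    [[-0.001,0,-0.003],[0,0,0],0.01],
    [[-0.001,0,-0.004],[0,0,0],0.01],
    [[-0.001,0,-0.005],[0,0,0],0.01],
  ],
)

```text
time: 11.2
tool_pos: [0.5825, 0.1228, 0.0909]
tool_rot: [3.141, -0.005, 0.222]
contact_force: [2.4, -0.7, 5.5]
opening: 0.0218
grip_force: 40.0
```

arm_command(
  moves=[
    [[0,0,-0.0005],[0,0,0],0.01],
    [[0,0,-0.001],[0,0,0],0.01],
    [[0,0,-0.0015],[0,0,0],0.01],
    [[0,0,-0.0015],[0,0,0],0.01],
    [[0,0,-0.0015],[0,0,0],0.01],
  ],
)

```text
time: 11.7
tool_pos: [0.5814, 0.1229, 0.0917]
tool_rot: [3.141, -0.003, 0.222]
contact_force: [5.2, -1.1, 4.8]
opening: 0.0215
grip_force: 40.0
```

arm_command(
  moves=[
    [[0.0005,0,0],[0,0,0],0.01],
    [[0.001,0,0],[0,0,0],0.01],
    [[0.001,0,-0.0005],[0,0,0],0.01],
    [[0.001,0,-0.0005],[0,0,0],0.01],
    [[0.001,0,-0.0005],[0,0,0],0.01],
  ],
)

```text
time: 12.2
tool_pos: [0.5815, 0.123, 0.0918]
tool_rot: [3.141, -0.0, 0.222]
contact_force: [4.8, -1.5, 4.8]
opening: 0.0214
grip_force: 40.0
```

arm_command(
  moves=[
    [[0.001,0,0],[0,0,0],0.01],
    [[0.001,0,0],[0,0,0],0.01],
    [[0.001,0,-0.0007],[0,0,0],0.01],
    [[0.001,0,-0.0007],[0,0,0],0.01],
    [[0.001,0,-0.0007],[0,0,0],0.01],
  ],
)

```text
time: 12.7
tool_pos: [0.5818, 0.1231, 0.0922]
tool_rot: [3.142, 0.001, 0.222]
contact_force: [-0.2, -3.8, 5.0]
opening: 0.022
grip_force: 40.0
```

```bash
python3 - <<'E'
from h import *
o=robot.observe();print(cur(),o['contact_force'],o['torque'],o['tool_rot'])
m=shot('side','s1.png',(260,140,400,230),5.5)
E
```

```text
[np.float64(0.5817884796329007), np.float64(0.12309275126799617), np.float64(0.09220540075184827), np.float64(12.709626036074724)] [-0.17579778 -3.80551258  4.97572256] [-8.89973724e-01 -2.68046150e-02  2.01622963e-04] [3.14153109e+00 1.29668406e-03 2.21824821e-01]
```

View pics/s1.png

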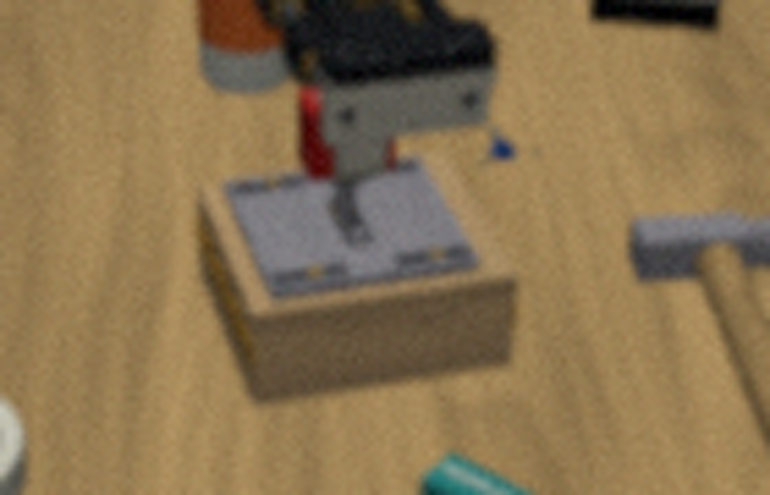

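The side view shows the foot through the slot, the shank in the plate, and the gripper just above it. I'll rise a little more until the plate takes the spring force.

arm_command(
  moves=[
    [[0,0.0006,-0.0003],[0,0,0],0.01],
    [[0,0.0006,-0.0006],[0,0,0],0.01],
    [[0,0.0006,-0.0009],[0,0,0],0.01],
    [[0,0.0006,-0.0009],[0,0,0],0.01],
    [[0,0.0006,-0.0009],[0,0,0],0.01],
  ],
)

```text
time: 13.25
tool_pos: [0.5819, 0.123, 0.093]
tool_rot: [-3.141, 0.001, 0.222]
contact_force: [-2.1, -0.7, 3.7]
opening: 0.0215
grip_force: 40.0
```

arm_command(
  moves=[
    [[0,0,0],[0,0,0],0.01],
    [[0,0,0],[0,0,0],0.01],
    [[0,0,-0.0003],[0,0,0],0.01],
    [[0,0,-0.0005],[0,0,0],0.01],
    [[0,0,-0.0005],[0,0,0],0.01],
  ],
)

```text
time: 13.75
tool_pos: [0.5819, 0.1229, 0.0931]
tool_rot: [-3.141, 0.002, 0.222]
contact_force: [-1.2, 0.7, -3.8]
opening: 0.0218
grip_force: 40.0
```

The foot bears on the plate, with TCP at 0.093 and so the underside at 46 mm. Releasing now.

arm_command(
  moves=[
    [[0,0,0],[0,0,0],0.024],
    [[0,0,0],[0,0,0],0.03],
    [[0,0,0],[0,0,0],0.04],
    [[0,0,0],[0,0,0],0.05],
    [[0,0,0],[0,0,0],0.05],
  ],
  squeeze=10,
)

```text
time: 14.25
tool_pos: [0.5826, 0.1227, 0.094]
tool_rot: [3.142, -0.001, 0.222]
contact_force: [0.6, -0.2, 0.7]
opening: 0.048
grip_force: 0.0
```

arm_command(
  moves=[
    [[0,0,-0.01],[0,0,0],0.05],
    [[0,0,-0.03],[0,0,0],0.05],
    [[0,0,-0.06],[0,0,0],0.05],
    [[0,0,-0.09],[0,0,0],0.05],
    [[0,0,-0.12],[0,0,0],0.05],
  ],
)

```text
time: 14.75
tool_pos: [0.5824, 0.1227, 0.2159]
tool_rot: [3.142, -0.001, 0.222]
contact_force: [0.0, 0.0, 0.3]
opening: 0.0504
grip_force: 0.0
```

arm_command(
  moves=[
    [[0.02,0,0],[0,0,0],0.05],
    [[0.04,0,0],[0,0,0],0.05],
    [[0.06,0,0],[0,0,0],0.05],
    [[0.06,0,0],[0,0,0],0.05],
    [[0.06,0,0],[0,0,0],0.05],
  ],
)

```text
time: 15.25
tool_pos: [0.6405, 0.1359, 0.2138]
tool_rot: [-3.142, 0.001, 0.222]
contact_force: [0.3, -0.5, 0.8]
opening: 0.0497
grip_force: 0.0
```

```bash
python3 - <<'E'
from h import *
import pickle
shot('wrist','w3r.png'); m=shot('side','s2r.png')
a=cv2.resize(cv2.imread('pics/raw_w3r.png'),(480,300)); b=cv2.resize(cv2.imread('pics/raw_s2r.png')[140:220,270:370],(375,300),interpolation=cv2.INTER_CUBIC)
cv2.imwrite('pics/fin.png',cv2.resize(np.hstack([a,b]),(798,280)))
E
```

```text
(no output)
```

View pics/fin.png

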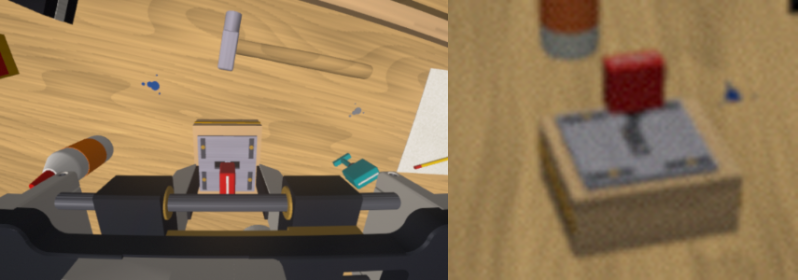

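The stop stands upright across the slot (handle at about (633,80) in the side inset), and the gripper is clear. I'll check its height and tilt against the model.

```bash
python3 - <<'E'
from h import *
def red(f):
    im=cv2.imread(f).astype(int); k=((im[:,:,2]>90)&(im[:,:,1]<60)&(im[:,:,0]<60)).astype(np.uint8); return k
m=robot.camera_model('side'); k=red('pics/raw_s2r.png')[140:190,280:350]
n,l,st,ce=cv2.connectedComponentsWithStats(k); i=1+st[1:,4].argmax(); print('seen',st[i][:4]+[280,140,0,0],ce[i]+[280,140])
for yaw in(12.7,):
 for z in(.042,.046):
  R=Rn.from_euler('z',yaw,degrees=True)
  p=np.array([proj(m,R.apply([sx*.022,sy*.011,0])+[.582,.123,z+h]) for sx in(-1,1) for sy in(-1,1) for h in(.045,.085)])
  hull=cv2.convexHull(p.astype(np.float32)); M=cv2.moments(hull); print(z,p.min(0),p.max(0),M['m10']/M['m00'],M['m01']/M['m00'])
E
```

```text
seen [297 140  16   9] [303.95 143.75]
0.042 [313.64276275 154.78670234] [332.52884568 174.50165254] 322.96900200603744 164.57017371122012
0.046 [313.64750888 153.43473468] [332.58044547 173.19467215] 322.99657476925626 163.24025482610318
```

```bash
python3 - <<'E'
from h import *
im=cv2.imread('pics/raw_s2r.png').astype(int)[148:182,306:342]
k=((im[:,:,2]-np.maximum(im[:,:,1],im[:,:,0]))>70)
ys,xs=np.where(k);print(xs.min()+306,xs.max()+306,ys.min()+148,ys.max()+148,xs.mean()+306,ys.mean()+148,k.sum())
for r in range(0,34,3): 
  x=np.where(k[r])[0]; print(r+148,(x.min()+306,x.max()+306) if len(x) else None)
E
```

```text
315 330 155 170 322.4673913043478 159.8695652173913 92
148 None
151 None
154 None
157 (np.int64(315), np.int64(330))
160 (np.int64(316), np.int64(328))
163 None
166 (np.int64(321), np.int64(321))
169 (np.int64(317), np.int64(326))
172 None
175 None
178 None
181 None
```

```bash
python3 - <<'E'
from h import *
im=cv2.imread('pics/raw_s2r.png').astype(int)[148:182,306:342]
d=im[:,:,2]-np.maximum(im[:,:,1],im[:,:,0])
col=d[:,13:22].mean(1).round(0).astype(int)
print(dict(zip(range(148,182),col.tolist())))
k=d>40
for r in range(5,28,3):
  x=np.where(k[r])[0]; print(r+148,(int(x.min()+306),int(x.max()+306)) if len(x) else None)
E
```

```text
{148: 28, 149: 29, 150: 28, 151: 28, 152: 28, 153: 30, 154: 45, 155: 64, 156: 68, 157: 81, 158: 96, 159: 91, 160: 76, 161: 68, 162: 69, 163: 66, 164: 70, 165: 67, 166: 69, 167: 68, 168: 68, 169: 69, 170: 64, 171: 45, 172: 17, 173: -2, 174: -4, 175: -3, 176: -2, 177: 0, 178: -2, 179: -2, 180: -3, 181: -2}
153 None
156 (314, 331)
159 (314, 331)
162 (315, 331)
165 (315, 330)
168 (315, 330)
171 (316, 324)
174 None
```

The picture fits the seated height: centre row is about 163, against 163.2 predicted at 46 mm and 164.6 at 42 mm. The stop is upright.

```bash
python3 -c "
from cell import robot
print(robot.hand_in(), robot.observe()['time'])"
```

```text
the job is handed in; nothing more can be done
the job is handed in; nothing more can be done
```

The red bench stop is locked crosswise in the anchor block, with the foot about 46 mm up by arm height and side camera, released and standing upright; the job was handed in at about 15 s, and the bystanders and look-alikes were not touched.

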